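Put the soap dish on its mat and close it

ROBOT

A 6-joint arm with a two-finger parallel gripper is mounted at the origin on the work surface. World frame = base frame: x ahead of the robot, y to its left, z up, the work surface at z = 0. Lengths are in m, angles in rad, forces in N, time in s.
With the tool pointing down it reaches from about 0.225 to 0.725 m from the base axis. Payload 3.1 kg.
Tool frame: the origin (TCP) lies midway between the tips of the shut fingers; the grasp point (between the pads) lies 19 mm behind it (arm.grip_depth is the distance from the TCP to the grasp point, in m); z points along the fingers, y is the line along which they close (so a half turn about z gives the same grasp; the last joint's range is limited). The gripper opens to 85 mm and grips with 20 to 120 N. Pads are 22 mm wide; open, the fingers measure 114 mm over their backs; the gripper's body (76 mm by 85 mm) begins 54 mm behind the grasp point. The pads swing forward as they close: fully open they stand 13 mm farther back than shut.
Start: joints at [1.027, 0.048, 0.099, 1.622, 0, 1.443], TCP at [0.212, 0.48, 0.231] pointing down, gripper open.
Joint ranges: [-2.91, 2.91], [-0.99, 1.94], [-1.21, 1.42], [-2.12, 2.29], [-1.49, 1.47], [-3.14, 3.14]. Speed limits (rad/s): [2.79, 2.79, 3.14, 3.14, 3.14, 3.14].

INTERFACE

Orientations are given as [roll, pitch, yaw] about the fixed x, y, z axes, in that order (R = Rz(yaw) Ry(pitch) Rx(roll)).
In Python, from rig import arm gives the robot as it stands.
- The arm moves only by the tool drive_tool, never from a script. Its argument "increments" is a list of rows, each a list of 7 numbers: the opening, from 0 (shut) to 1 (fully open), then the shift along the tool's x, y, z in units of 50 cm (1.0 is 50 cm), then the turn, a rotation vector about the tool's x, y, z in units of 30 degrees (1.0 is 30 degrees). A call has 1 to 5 rows; each row is the pose to reach, as a shift and turn from the pose commanded when the call began, along the tool's axes at that moment; what a row does not reach only later rows make up. A row lasts 1/10 s, in which the tool goes at most 50 mm and 8.59 degrees, less where a joint would pass 70% of its speed; a pose out of reach is approached as far as the arm can. A call with a number of a shift or a turn outside -1 to 1 is refused whole. A call with a gripper value outside its range is refused whole. The fingers move at their own pace and stop on an object; the grip force is fixed at half the most. Time passes only in rows, so rows that repeat a pose let the fingers close. It gives the time, the measured TCP pose, the force, the opening and the grip force at its end, in the units of the state.
- arm.state(): the state, without advancing time (a new reading comes with each control period).
- arm.snapshot(name): name is "scene" or "top"; returns a dict with "img" (480x640x3 uint8, red, green, blue), "mtx" (3x3 intrinsics, pixels), "eye" and "attitude" of the camera in the world. Camera axes: x right, y up, looking along -z (the intrinsics and any distortion apply to the point x, -y, -z); pixel columns grow to the right and rows downward; lengths in m; the calibration is good to about 2 mm. A picture is of the moment at which its call begins. There is no depth.
- arm.sign_off(): hands the job in; it is judged then, once.
Trained networks look in a picture, given as the dict that the camera call returned (one of the last four; its "shot" number tells which), for a name from the list of things; names that differ only in an ending like _2 or _b are one class to them, and where a whole thing is asked for, a point or a joint stands for the part that bears it (a point fixed in the world has none). Each returns a list of dicts, best first, with "confidence" (0 to 1); they miss things now and then, are a little off and sometimes report something else, mostly with a low value. They report only what shows in the picture. A call takes as long as a camera call. They do not tell look-alikes from the thing itself.
- arm.search_frame(picture, target): "bbox" ([centre column, centre row, width, height] in pixels, round what is visible of it).
- arm.tip_of(picture, target): "uv" ([column, row] in pixels: a listed point, or the origin of a listed thing).
The state is a dict: "time": time; "qpos": joint angles; "qd": joint speeds; "joint_torque": joint torques, N m; "eef_pos": TCP position; "orientation": TCP orientation; "force": force on the tool from outside, world axes, zero at the start; "moment": the same for the moment, N m; "opening": opening from 0.0 (shut) to 1.0 (fully open); "grip_force": force on a finger pad.
Only numpy, scipy, OpenCV 4.12 (cv2) and the standard library are available. Lean on these libraries where they do the work, as an engineer would, in place of code of your own. Each camera call takes 0.05 s, during which the arm holds its last target. There are 200 camera calls.

TASK

Slide the white soap dish along the counter, without lifting it, until it sits in the middle of the dark mat and square with it. Then take the wooden lid out of the drying rack, lay it flat on the bare counter with its knob up and let go of it, take it again by the knob, set it level in the dish's rim without letting it drop onto the ceramic, and press it gently down until it is flush with the rim. Leave the toiletries along the back of the counter (pump bottle, cream jar, nail brush, pumice, hairbrush) where they are.

Things in the scene. Friction and masses are not known exactly. Their poses are not given: they have to be found in the camera images.
- mat: Thin plain dark rubber mat, stuck flat to the counter (1 mm, flush, nothing catches on it), 160 (x) by 194 (y) mm. Origin: its centre, on the counter. Its long side is along its y axis.
- dish: White ceramic soap dish with a blue line, loose, 0.45 kg. Outside 120 (x) by 154 (y) by 38 mm high (z), walls 12 mm at the rim. Its mouth is a recess for the lid, 96 by 130 mm, 8 mm deep: the ledge that carries the lid is 30 mm above the underside, the rim 38 mm. Below is a cavity 80 by 114 mm; the orange bar of soap in it stays below the ledge. Origin: centre of the underside.
- rack: White plastic drying rack, fixed. Foot 90 (x) by 106 (y) by 6 mm high; pairs of pegs, tops 40 mm above the counter, at y = +42 and -42 mm make three slots along y. The lid stands in the slot at x = 0, 13 mm wide. Origin: under the slot's middle, on the counter.
- lid: Brown wooden lid: plate 124 by 90 by 8 mm with a darker bar knob in the middle of one face, 0.13 kg. It starts standing on a long edge in the rack, knob facing away from the robot. Axes: x square to the plate, out of the knob side (up when it lies flat, knob up), y along the 124 mm, z along the 90 mm (up at the start). Origin: middle of the long edge it stands on, at mid thickness.
- lid_center (a point): Centre of the lid's plate (mid thickness), 45 mm along z from the lid's origin; axes as the lid's. 4 mm above the surface on which the lid lies flat; 34 mm above the dish's underside when seated.
- lid_knob (a point): Middle of the knob's end face, 28 mm along the lid's x from lid_center. The knob stands 24 mm out of the plate, is 50 mm long along the lid's y and 14 mm wide along the lid's z (grip it across this).
- lotion: White pump bottle with a green band, 60 mm across, 137 mm high. Origin: centre of the underside. To be left alone.
- cream: Orange cream jar, 68 mm across, 55 mm high. Origin: centre of the underside. To be left alone.
- nailbrush: Wooden nail brush with white bristles, 38 (x) by 85 (y) by 30 mm high. Origin: centre of the underside. To be left alone.
- pumice: Grey pumice block, 45 (x) by 70 (y) by 26 mm. Origin: centre of the underside. To be left alone.
- hairbrush: Red hairbrush lying along its x axis at the back of the counter, 190 mm long, 44 mm wide, 28 mm high. Origin: near its middle, on the counter. To be left alone.
Things that resemble listed ones, but are neither listed nor needed, are in the scene too. What is shaped like the dish but red or turquoise is not meant.

How it is judged:
On the way, in this order (a step that is already met when the one before it is completed fails the run):
1. the dish sits centred and square on the mat (horizontal distance between dish and mat below 0.012 m and angle between the y axis of dish and the y axis of mat, either way round below 0.14 rad and height (world z) of dish below 0.004 m), for 0.2 s.
2. the lid lies flat on the counter, knob up, let go (angle between lid's own x axis and vertical below 0.06 rad and z of lid_knob in the frame of mat above 0.02 m and height (world z) of lid_center below 0.008 m and contact force between the fingers and lid below 0.05 N and linear speed of lid below 0.02 m/s), for 0.2 s.
3. the lid sits flush in the dish's rim and is pressed down on it (horizontal distance between lid_center and dish below 0.006 m and z of lid_center in the frame of dish between 0.031 and 0.0362 m and angle between lid's own x axis and vertical below 0.06 rad and contact force between lid and dish above 3.5 N), for 0.1 s.
At the end, for the whole second after the job is handed in: The dish stands on the counter with its centre within 12 mm of the mat's centre and its long side within 0.14 rad of the mat's; the lid lies knob up in its recess, centred within 6 mm, level within 0.06 rad, its centre 31 to 36.2 mm above the dish's underside (seated is 34); both at rest and let go (all of step 1 and horizontal distance between lid_center and dish below 0.006 m and z of lid_center in the frame of dish between 0.031 and 0.0362 m and angle between lid's own x axis and vertical below 0.06 rad and z of lid_knob in the frame of dish above 0.05 m and linear speed of each of lid, dish below 0.02 m/s and contact force between the fingers and lid below 0.05 N); the robot touches nothing.
It fails at once if the dish is lifted or tipped (height (world z) of dish above 0.015 m or angle between dish's own z axis and vertical above 0.15 rad).
It fails at once if the lid drops onto the dish (faster than 0.4 m/s just over it) (horizontal distance between lid_center and dish below 0.06 m and height (world z) of lid_center below 0.06 m and linear speed of lid above 0.4 m/s).
It fails at once if the lid is forced onto the dish with more than 60 N (contact force between lid and dish above 60 N).
It fails at once if a toiletry along the back is moved by more than 25 mm (distance of any of lotion, cream, nailbrush, pumice, hairbrush from where it was at the start of the episode above 0.025 m).
It also fails if it takes over 72 s, if anything falls off the work surface, if the arm or the gripper's body presses on something with over 40 N, if the wrist force passes 120 N, or if a joint passes its speed limit or range.

## Working session

There is one attempt and no reset: what is moved stays moved. The work goes in short steps, Python scripts to look and compute and a tool call to move; the robot and the scene stay as the last step left them, time stands still between calls to the robot, and variables do not carry over. Pictures are saved under pics/ and viewed, at most 13 in all, crops included, and the job is handed in when it is done.

Besides the shell and the picture viewer there is one more tool, called after "Call:" as name(argument=value, ...) on one line, values as JSON. drive_tool: Moves the arm, as the interface text tells. Its arguments: {"type":"object","properties":{"increments":{"type":"array"}},"required":["increments"]}

```bash
mkdir -p pics; cat > h.py <<'E'
from rig import arm
import numpy as np, cv2
from scipy.spatial.transform import Rotation as R
def att(s):
    a=np.array(s["attitude"],float)
    return a if a.shape==(3,3) else (R.from_euler('xyz',a).as_matrix() if a.size==3 else None)
def ray(s,uv):
    K=np.array(s["mtx"]);p=np.linalg.inv(K)@np.array([uv[0],uv[1],1.]);d=att(s)@np.array([p[0],-p[1],-p[2]]);return np.array(s["eye"]),d
def onz(s,uv,z=0):
    e,d=ray(s,uv);return e+d*(z-e[2])/d[2]
def proj(s,P):
    c=att(s).T@(np.array(P)-np.array(s["eye"]));q=np.array(s["mtx"])@np.array([c[0],-c[1],-c[2]]);return q[:2]/q[2]
def rel(target,euler=None):
    "shift/turn units from measured pose to target"
    st=arm.state();r=R.from_euler('xyz',st["orientation"])
    d=r.inv().apply(np.array(target)-np.array(st["eef_pos"]))/0.5
    t=(r.inv()*R.from_euler('xyz',euler)).as_rotvec()/np.radians(30) if euler is not None else None
    return d.round(4),None if t is None else t.round(3)
E
python3 - <<'E'
from h import *
for n in ("scene","top"):
    s=arm.snapshot(n);print(n,{k:v for k,v in s.items() if k!="img"})
    cv2.imwrite(f"pics/{n}0.png",s["img"][:,:,::-1])
    for t in ("mat","dish","rack","lid","lid_knob"):
        print(t,[(np.round(d["uv"]),round(d["confidence"],2),onz(s,d["uv"]).round(3)[:2]) for d in arm.tip_of(s,t)])
print(arm.state())
E
```

```text
scene {'mtx': array([[542.355564  ,   0.        , 314.45157565],
       [  0.        , 542.355564  , 229.5213133 ],
       [  0.        ,   0.        ,   1.        ]]), 'eye': array([1.10980336, 0.15645866, 1.09115848]), 'attitude': array([0.53678291, 0.00634612, 1.79831408]), 'shot': 1}
mat [(array([304., 254.]), 0.61, array([ 0.548, -0.005]))]
dish [(array([414., 261.]), 0.79, array([0.51 , 0.241])), (array([430., 177.]), 0.78, array([0.268, 0.25 ])), (array([253., 146.]), 0.78, array([ 0.271, -0.209]))]
rack [(array([201., 233.]), 0.88, array([ 0.546, -0.254]))]
lid [(array([201., 230.]), 0.79, array([ 0.54 , -0.254])), (array([268., 334.]), 0.28, array([ 0.749, -0.034]))]
lid_knob [(array([192., 238.]), 0.84, array([ 0.564, -0.27 ])), (array([203., 236.]), 0.61, array([ 0.554, -0.247]))]
top {'mtx': array([[453.68063417,   0.        , 319.44925941],
       [  0.        , 453.68063417, 233.48206625],
       [  0.        ,   0.        ,   1.        ]]), 'eye': array([ 0.36973187, -0.01537413,  1.02469059]), 'attitude': array([ 0.1455497 ,  0.01279527, -1.54382062]), 'shot': 2}
mat 
[... 442 characters left out ...]
, -0.252]))]
{'time': 0.6, 'qpos': array([1.02720695e+00, 4.79670493e-02, 9.92238879e-02, 1.62199595e+00,
       1.86387086e-05, 1.44301678e+00]), 'qd': array([-1.19453898e-03,  1.58466633e-03,  4.15821745e-04, -1.34167567e-03,
        8.24234975e-06,  4.12401789e-04]), 'joint_torque': array([-3.21566858e-04, -3.38362098e+01,  3.19936073e+01,  1.04035003e-03,
       -2.03580494e-04,  9.23763082e-06]), 'eef_pos': array([0.21206209, 0.48026958, 0.23134071]), 'orientation': array([ 3.14153353e+00, -1.11961798e-05,  2.72578282e+00]), 'force': array([ 0.16017097, -0.11798559, -0.09259221]), 'moment': array([-0.01536128, -0.00430587, -0.01048399]), 'grip_force': 0.0, 'opening': 1.0013425893717876}
```

View pics/top0.png

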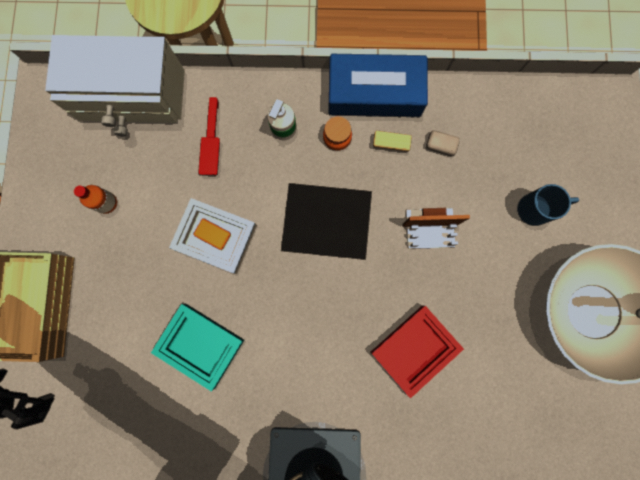

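View pics/scene0.png

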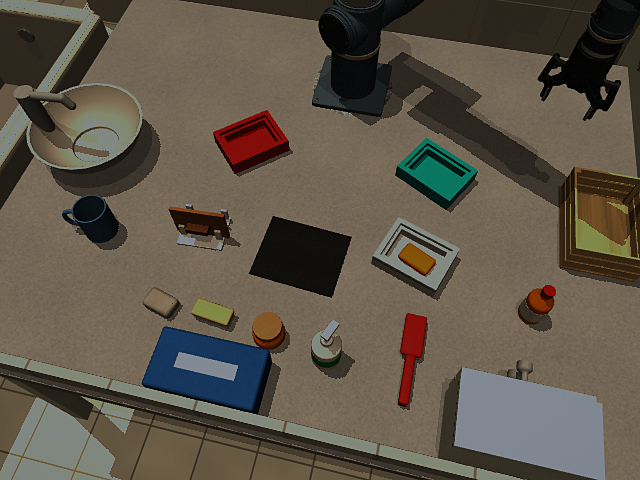

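The top view shows the white dish with orange soap at (213,236), turquoise look-alike (198,346), red look-alike (417,350), mat (327,221), and lid in its rack (435,215). The white dish is the one that fits (white, with soap), and I'll confirm it with a crop. A silhouette fit comes next.

```bash
cat >> h.py <<'E'
from scipy.optimize import minimize
def box(cx,cy,lx,ly,z0,z1,yaw,tilt=None):
    P=np.array([[a*lx/2,b*ly/2,z] for a in(-1,1) for b in(-1,1) for z in(z0,z1)])
    return R.from_euler('z',yaw).apply(P)+[cx,cy,0]
def hullmask(s,P,up=4):
    q=np.array([proj(s,p) for p in P]);h=cv2.convexHull(q.astype(np.float32))
    m=np.zeros((480,640),np.float32)
    M=np.zeros((480*up,640*up),np.uint8);cv2.fillConvexPoly(M,np.round((h+.5)*up-.5).astype(np.int32),255)
    return cv2.resize(M,(640,480),interpolation=cv2.INTER_AREA)/255.
def blob(s,mask,uv,hull=True):
    n,l,st,c=cv2.connectedComponentsWithStats(mask.astype(np.uint8))
    k=[i for i in range(1,n) if st[i,4]>60];k=min(k,key=lambda i:np.linalg.norm(c[i]-uv))
    m=(l==k).astype(np.uint8)
    if hull:
        h=cv2.convexHull(np.argwhere(m)[:,::-1].astype(np.int32));cv2.fillConvexPoly(m,h,1)
    return m.astype(float)
def fit(views,model,x0,step=(.01,.01,.1)):
    f=lambda x:sum(np.abs(hullmask(s,model(x))-m).sum()/m.sum() for s,m in views)
    sim=[np.array(x0)]+[np.array(x0)+np.eye(len(x0))[i]*step[i] for i in range(len(x0))]
    r=minimize(f,x0,method='Nelder-Mead',options=dict(initial_simplex=sim,xatol=1e-4,fatol=1e-4));return r.x.round(4),round(r.fun/len(views),3)
def hsv(s): return cv2.cvtColor(s["img"],cv2.COLOR_RGB2HSV).astype(int)
def mats(s):
    h=hsv(s);return h[...,2]<40
def dishm(s):
    h=hsv(s);return ((h[...,1]<45)&(h[...,2]>95))
E
python3 - <<'E'
from h import *
S={n:arm.snapshot(n) for n in("scene","top")}
g={"scene":((304,254),(416,257),(200,222)),"top":((327,221),(213,236),(436,215))}
tiles=[];V={0:[],1:[],2:[]}
for n,s in S.items():
    h=hsv(s)
    lm=(h[...,0]<14)&(h[...,1]>110)&(h[...,2]>40)
    m=[blob(s,mats(s),g[n][0]),blob(s,dishm(s),g[n][1]),blob(s,lm,g[n][2])]
    for i in range(3):V[i].append((s,m[i]));print(n,i,m[i].sum())
    im=s["img"][:,:,::-1].copy()
    for i in range(3):
        cs,_=cv2.findContours(m[i].astype(np.uint8),0,1)
        cc=g[n][i]
        if i: 
            raw=im[cc[1]-40:cc[1]+40,cc[0]-45:cc[0]+45].copy();big=cv2.resize(raw,None,fx=4,fy=4,interpolation=cv2.INTER_CUBIC)
            for c in cs: cv2.polylines(big,[((c-[cc[0]-45,cc[1]-40])*4+2)],True,(0,255,0),1)
            tiles.append(big)
cv2.imwrite("pics/crop1.png",np.vstack([np.hstack(tiles[:2]),np.hstack(tiles[2:])])[:600,:720] if 0 else cv2.resize(np.vstack([np.hstack(tiles[:2]),np.hstack(tiles[2:])]),(675,600)))
print("mat",fit(V[0],lambda x:box(x[0],x[1],.16,.194,0,.001,x[2]),[.55,-.01,0]))
for k in (0,1): print(" view",fit(V[0][k:k+1],lambda x:box(x[0],x[1],.16,.194,0,.001,x[2]),[.55,-.01,0]))
for y0 in(.3,-.3):print("dish",fit(V[1],lambda x:box(x[0],x[1],.12,.154,0,.038,x[2]),[.51,.24,y0]))
def lid(x):
    P=np.vstack([box(0,0,.008,.124,x[3],x[3]+.09,0),box(.016,0,.024,.05,x[3]+.038,x[3]+.052,0)])
    return R.from_euler('z',x[2]).apply(P)+[x[0],x[1],0]
print("lid",fit(V[2],lid,[.545,-.25,0,.006],(.01,.01,.1,.003)))
for k in (0,1):print(" lid",fit(V[2][k:k+1],lid,[.545,-.25,0,.006],(.01,.01,.1,.003)))
for n in("lotion","cream","nailbrush","pumice","hairbrush"):
    print(n,[ (onz(S["top"],d["uv"]).round(3)[:2],round(d["confidence"],2)) for d in arm.tip_of(S["top"],n)][:1])
E
```

```text
scene 0 5454.0
scene 1 3443.0
scene 2 183.0
top 0 5663.0
top 1 4080.0
top 2 722.0
mat (array([ 0.5504, -0.0118, -0.0736]), np.float64(0.029))
 view (array([ 0.5506, -0.0126, -0.0775]), np.float64(0.021))
 view (array([ 0.5498, -0.0123, -0.0806]), np.float64(0.036))
dish (array([ 0.5044,  0.2411, -0.3369]), np.float64(0.118))
dish (array([ 0.5042,  0.2411, -0.3467]), np.float64(0.119))
lid (array([ 0.5576, -0.2359, -0.9498,  0.0059]), np.float64(2.614))
 lid (array([ 0.5746, -0.2229, -0.9571,  0.0112]), np.float64(3.79))
 lid (array([ 0.5487, -0.2523,  0.0669,  0.0071]), np.float64(0.356))
lotion [(array([0.771, 0.093]), 0.82)]
cream [(array([ 0.759, -0.032]), 0.88)]
nailbrush [(array([ 0.734, -0.154]), 0.97)]
pumice [(array([ 0.724, -0.278]), 0.69)]
hairbrush [(array([0.739, 0.265]), 0.97)]
```

View pics/crop1.png

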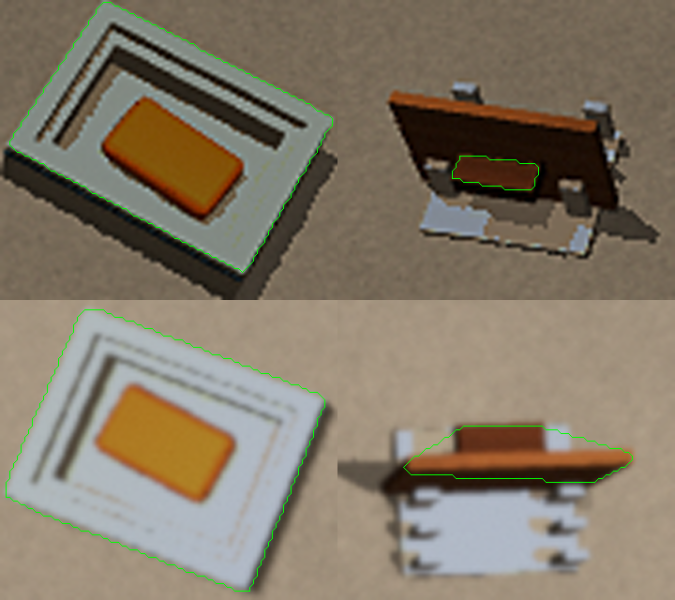

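The crops confirm the white dish with the orange soap (top view (213,236), scene view (416,257)). The lid stands in the white rack with its knob facing +x. Its mask missed the plate, so I'm refitting the dish from the rim face only and the lid from its top edge.

```bash
cat >> h.py <<'E'
g={"scene":((304,254),(416,257),(203,212)),"top":((327,221),(213,236),(436,217))}
def fitdish(S,g,x0):
    V=[(s,blob(s,dishm(s),g[n])) for n,s in S.items()]
    return [fit(v,lambda x:box(x[0],x[1],.12,.154,.038,.0382,x[2]),x0) for v in (V,V[:1],V[1:])]
E
python3 - <<'E'
from h import *
S={n:arm.snapshot(n) for n in("scene","top")}
for r in fitdish(S,{n:g[n][1] for n in g},[.504,.241,-.34]):print(r)
V=[]
for n,s in S.items():
    h=hsv(s);m=(h[...,0]<16)&(h[...,1]>110)&(h[...,2]>(130 if n=="top" else 105))
    b=blob(s,m,g[n][2]);V.append((s,b));print(n,b.sum(),np.argwhere(b)[:,::-1].min(0),np.argwhere(b)[:,::-1].max(0))
for v in (V,V[:1],V[1:]):print("strip",fit(v,lambda x:box(x[0],x[1],.008,.124,.0955,.096,x[2]),[.548,-.25,.0]))
s=S["top"]
kb=(hsv(s)[...,0]<16)&(hsv(s)[...,1]>110)&(hsv(s)[...,2]>50)&(hsv(s)[...,2]<130);c=cv2.findContours(blob(s,kb,(435,211)).astype(np.uint8),0,1)[0][0][:,0]
print("knob px",c.min(0),c.max(0),[proj(s,p).round(1) for p in ([.54,-.25,.045],[.572,-.25,.058],[.572,-.25,.045])])
print([[(np.round(d["uv"],1),round(d["confidence"],2)) for d in arm.tip_of(S[n],"rack")] for n in S])
E
```

```text
(array([ 0.5055,  0.2393, -0.3422]), np.float64(0.046))
(array([ 0.5061,  0.24  , -0.3396]), np.float64(0.022))
(array([ 0.5046,  0.2398, -0.341 ]), np.float64(0.068))
scene 214.0 [169 206] [223 216]
top 259.0 [410 215] [469 219]
strip (array([ 0.5462, -0.2472,  0.0491]), np.float64(0.151))
strip (array([ 0.5461, -0.2454,  0.054 ]), np.float64(0.169))
strip (array([ 0.5462, -0.2479,  0.0506]), np.float64(0.132))
knob px [422 208] [445 215] [array([434.8, 224.1]), array([436.1, 208.5]), array([434.6, 209.7])]
[[(array([204.7, 232.6]), 0.63)], [(array([431.8, 225.7]), 0.77)]]
```

```bash
python3 - <<'E'
from h import *
print(rel([.483,.176,.08],[np.pi,0,2.80]))
E
```

```text
(array([-0.7415, -0.3378,  0.3026]), array([-0.   ,  0.   , -0.142]))
```

Call:
drive_tool(increments=[[0.4,-0.37,-0.17,0.1,0,0,-0.07],[0.4,-0.7415,-0.338,0.2,0,0,-0.142],[0.4,-0.7415,-0.338,0.2,0,0,-0.142],[0.4,-0.7415,-0.338,0.2,0,0,-0.142],[0.4,-0.7415,-0.338,0.2,0,0,-0.142]])

```text
time: 1.65
eef_pos: [0.3744, 0.2974, 0.1715]
orientation: [3.141, 0.001, 2.801]
force: [1.3, 0.1, 0.3]
opening: 0.404
grip_force: 0.0
```

Call:
drive_tool(increments=[[0.4,0,0,0,0,0,0],[0.4,0,0,0,0,0,0],[0.4,0,0,0,0,0,0]])

```text
time: 1.95
eef_pos: [0.373, 0.2996, 0.1722]
orientation: [3.141, -0.0, 2.801]
force: [-1.1, 0.4, 0.4]
opening: 0.399
grip_force: 0.0
```

```bash
python3 - <<'E'
from h import *
st=arm.state();print(st["eef_pos"],st["orientation"],st["opening"])
print(rel([.483,.176,.08],[np.pi,0,2.80]),rel([.483,.176,.012]))
E
```

```text
[0.37304956 0.29956812 0.17215252] [ 3.14084442e+00 -2.07690341e-04  2.80089640e+00] 0.39930577527463723
(array([-0.2899, -0.1596,  0.1841]), array([ 0.001, -0.   ,  0.002])) (array([-0.2899, -0.1597,  0.3201]), None)
```

Call:
drive_tool(increments=[[0.4,-0.1,-0.055,0.06,0,0,0],[0.4,-0.2,-0.11,0.12,0,0,0],[0.4,-0.29,-0.16,0.18,0,0,0],[0.4,-0.29,-0.16,0.184,0,0,0],[0.4,-0.29,-0.16,0.184,0,0,0]])

```text
time: 2.45
eef_pos: [0.4829, 0.1734, 0.0767]
orientation: [-3.138, -0.003, 2.798]
force: [0.0, -0.2, -0.4]
opening: 0.403
grip_force: 0.0
```

```bash
python3 - <<'E'
from h import *
print(arm.state()["eef_pos"],rel([.483,.176,.012],[np.pi,0,2.8]))
s=arm.snapshot("scene");cv2.imwrite("pics/a.png",cv2.resize(s["img"][200:330,320:500,::-1],None,fx=4,fy=4))
E
```

```text
[0.48294397 0.17344332 0.07668113] (array([0.0012, 0.0053, 0.1294]), array([-0.006, -0.006, -0.003]))
```

View pics/a.png

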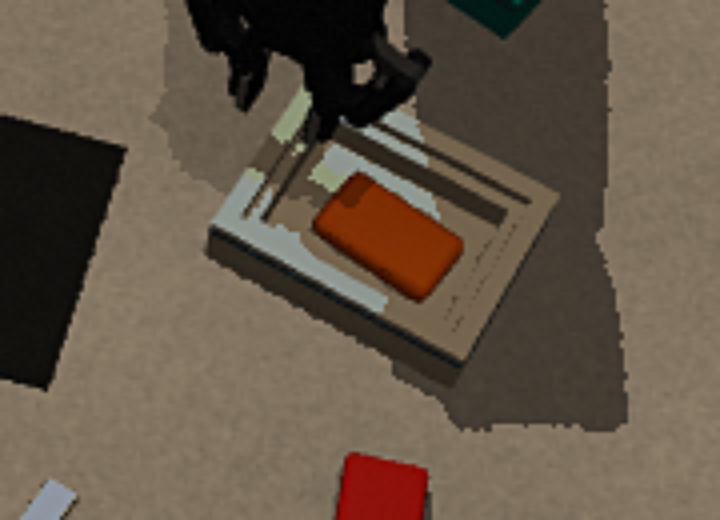

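The fingers straddle the dish's left wall at crop (310,110), with the soap clear. I'll descend and grip.

Call:
drive_tool(increments=[[0.4,0,0,0.05,0,0,0],[0.4,0,0,0.09,0,0,0],[0.4,0,0,0.128,0,0,0],[0.4,0,0,0.134,0,0,0],[0.4,0,0,0.134,0,0,0]])

```text
time: 3.0
eef_pos: [0.4826, 0.1766, 0.0133]
orientation: [3.141, -0.0, 2.803]
force: [1.2, -0.2, -0.4]
opening: 0.398
grip_force: 0.0
```

Call:
drive_tool(increments=[[0,0,0,0,0,0,0],[0,0,0,0,0,0,0],[0,0,0,0,0,0,0],[0,0,0,0,0,0,0],[0,0,0,0,0,0,0]])

```text
time: 3.5
eef_pos: [0.4844, 0.1759, 0.0148]
orientation: [3.139, 0.002, 2.801]
force: [-2.6, 0.5, 6.7]
opening: 0.218
grip_force: 60.9
```

```bash
python3 - <<'E'
from h import *
st=arm.state();print(st["eef_pos"],st["orientation"],st["force"],st["opening"],st["grip_force"])
y=-.077;c=np.array([.550,-.012]);t=c-.067*np.array([-np.sin(y),np.cos(y)])
print(t,rel([*t,st["eef_pos"][2]],[np.pi,0,np.pi+y]))
E
```

```text
[0.48436525 0.17585554 0.01477768] [3.13850973e+00 1.53311611e-03 2.80059140e+00] [-2.55745813  0.51121035  6.65084789] 0.21825275719725232 60.89601427316666
[ 0.5448461  -0.07880148] (array([-0.2843, -0.4395, -0.0009]), array([ 0.005,  0.004, -0.504]))
```

Call:
drive_tool(increments=[[0,-0.03,-0.04,0,0,0,-0.05],[0,-0.06,-0.09,0,0,0,-0.1],[0,-0.09,-0.14,0,0,0,-0.15],[0,-0.12,-0.19,0,0,0,-0.2],[0,-0.15,-0.24,0,0,0,-0.25]])

```text
time: 4.0
eef_pos: [0.5155, 0.0386, 0.0148]
orientation: [3.134, 0.002, 2.934]
force: [-0.7, 8.1, 5.4]
opening: 0.214
grip_force: 59.3
```

```bash
python3 - <<'E'
from h import *
y=-.077;c=np.array([.550,-.012]);t=c-.067*np.array([-np.sin(y),np.cos(y)])
print(arm.state()["force"],rel([*t,.0148],[np.pi,0,np.pi+y]))
E
```

```text
[-0.72865277  8.05470626  5.43061921] (array([-0.1058, -0.2176, -0.0014]), array([ 0.014,  0.006, -0.249]))
```

Call:
drive_tool(increments=[[0,-0.025,-0.05,0,0,0,-0.06],[0,-0.05,-0.1,0,0,0,-0.12],[0,-0.08,-0.16,0,0,0,-0.19],[0,-0.106,-0.215,0,0,0,-0.25],[0,-0.106,-0.215,0,0,0,-0.25]])

```text
time: 4.5
eef_pos: [0.5456, -0.0834, 0.0148]
orientation: [-3.138, 0.005, 3.059]
force: [-0.1, -6.2, 5.1]
opening: 0.218
grip_force: 63.9
```

```bash
python3 - <<'E'
from h import *
y=-.077;c=np.array([.550,-.012]);t=c-.067*np.array([-np.sin(y),np.cos(y)])
print(arm.state()["force"],rel([*t,.0148],[np.pi,0,np.pi+y]))
S={"top":arm.snapshot("top"),"scene":arm.snapshot("scene")}
print([[(onz(S[n],d["uv"]).round(3),round(d["confidence"],2)) for d in arm.tip_of(S[n],"dish")] for n in S])
E
```

```text
[-0.11116118 -6.22788237  5.05352192] (array([ 0.0023,  0.0091, -0.    ]), array([-0.006,  0.009, -0.012]))
[[(array([ 0.549, -0.018,  0.   ]), 0.91), (array([ 0.268, -0.212,  0.   ]), 0.69), (array([0.265, 0.254, 0.   ]), 0.58)], [(array([0.266, 0.259, 0.   ]), 0.71)]]
```

Call:
drive_tool(increments=[[0,0,0,0,0,0,0],[0,0,0,0,0,0,0],[0.4,0,0,0,0,0,0],[0.4,0,0,0,0,0,0],[0.4,0,0,0,0,0,0]])

```text
time: 5.2
eef_pos: [0.5425, -0.0789, 0.0122]
orientation: [3.141, -0.001, 3.062]
force: [-0.3, -0.6, -0.0]
opening: 0.401
grip_force: 0.2
```

Call:
drive_tool(increments=[[0.4,0,0,-0.06,0,0,0],[0.4,0,0,-0.14,0,0,0],[0.4,0,0,-0.22,0,0,0],[0.4,0,0,-0.3,0,0,0],[0.4,0,0,-0.3,0,0,0]])

```text
time: 5.7
eef_pos: [0.5468, -0.0799, 0.1698]
orientation: [-3.14, 0.012, 3.062]
force: [0.6, -0.1, 1.0]
opening: 0.403
grip_force: 0.0
```

Call:
drive_tool(increments=[[0.5,0,0.08,0,0,0,0],[0.5,0,0.16,0,0,0,0],[0.5,0,0.24,0,0,0,0],[0.5,0,0.32,0,0,0,0],[0.5,0,0.32,0,0,0,0]])

```text
time: 6.2
eef_pos: [0.5549, 0.085, 0.1613]
orientation: [3.139, -0.002, 3.068]
force: [-0.1, -0.2, 0.6]
opening: 0.503
grip_force: 0.0
```

```bash
python3 - <<'E'
from h import *
S={n:arm.snapshot(n) for n in("scene","top")}
u={n:proj(S[n],[.55,-.012,.038]) for n in S};print(u)
for r in fitdish(S,u,[.55,-.012,-.077]):print(r)
s=S["top"];cv2.imwrite("pics/b.png",cv2.resize(s["img"][140:300,230:500,::-1],None,fx=2.9,fy=2.9))
print(rel([.546,-.247,.064],[np.pi,0,np.pi/2+.05]),arm.state()["qpos"])
E
```

```text
{'scene': array([300.40817637, 246.34884592]), 'top': array([325.83770823, 217.50597537])}
(array([ 0.5498, -0.0151, -0.0798]), np.float64(0.105))
(array([ 0.5502, -0.0149, -0.0871]), np.float64(0.128))
(array([ 0.5481, -0.0168, -0.0859]), np.float64(0.072))
(array([-0.0328, -0.6556,  0.1953]), array([-4.000e-03, -2.000e-03,  2.757e+00])) [ 2.58487988e-02  1.38989131e-01  5.81921582e-02  1.49205967e+00
 -3.82368457e-04  1.02897672e-01]
```

View pics/b.png

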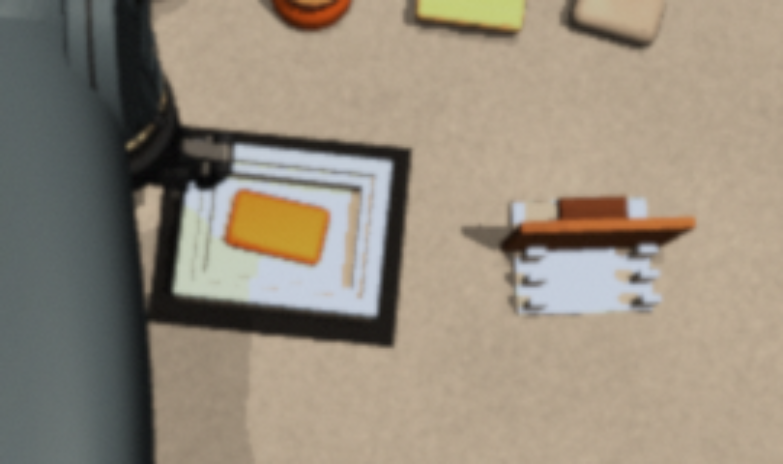

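The dish is centred on the mat within about 3 mm and square with it (crop (280,235)); the lid is still upright at crop (600,235). Now the lid.

Call:
drive_tool(increments=[[0.6,-0.006,-0.09,0,0,0,0.2],[0.6,-0.012,-0.18,0,0,0,0.4],[0.6,-0.02,-0.27,0,0,0,0.6],[0.6,-0.025,-0.36,0,0,0,0.8],[0.6,-0.03,-0.45,0,0,0,0.98]])

```text
time: 6.8
eef_pos: [0.5518, -0.1484, 0.1622]
orientation: [-3.141, -0.001, 2.543]
force: [0.7, -0.2, -1.1]
opening: 0.603
grip_force: 0.0
```

Call:
drive_tool(increments=[[0.6,0,0,0,0,0,0.28],[0.6,0,0,0,0,0,0.56],[0.6,0,0,0,0,0,0.8],[0.6,0,0,0,0,0,0.9],[0.6,0,0,0,0,0,0.9]])

```text
time: 7.3
eef_pos: [0.552, -0.1468, 0.1621]
orientation: [-3.141, -0.001, 2.075]
force: [-0.5, 0.4, 0.4]
opening: 0.604
grip_force: 0.0
```

```bash
python3 - <<'E'
from h import *
print(rel([.546,-.247,.12],[np.pi,0,np.pi/2+.05]))
E
```

```text
(array([-0.1697, -0.1074,  0.0841]), array([-0.002, -0.001,  0.868]))
```

Call:
drive_tool(increments=[[0.6,-0.06,-0.04,0,0,0,0.25],[0.6,-0.12,-0.08,0,0,0,0.5],[0.6,-0.17,-0.107,0.0,0,0,0.75],[0.6,-0.17,-0.107,0.0,0,0,0.868],[0.6,-0.17,-0.107,0.02,0,0,0.868]])

```text
time: 7.8
eef_pos: [0.5476, -0.2479, 0.1536]
orientation: [3.139, 0.001, 1.622]
force: [-1.2, 0.3, 0.0]
opening: 0.602
grip_force: 0.0
```

Call:
drive_tool(increments=[[0.6,0,0,0.01,0,0,0],[0.6,0,0,0.02,0,0,0]])

```text
time: 8.0
eef_pos: [0.5468, -0.2451, 0.1414]
orientation: [-3.14, -0.001, 1.625]
force: [-0.5, 0.5, -0.3]
opening: 0.6
grip_force: 0.0
```

```bash
python3 - <<'E'
from h import *
print(rel([.546,-.247,.064],[np.pi,0,np.pi/2+.05]))
s=arm.snapshot("scene");cv2.imwrite("pics/c.png",cv2.resize(s["img"][150:270,120:280,::-1],None,fx=4,fy=4))
E
```

```text
(array([-0.0039, -0.0015,  0.1548]), array([-0.003, -0.002,  0.008]))
```

View pics/c.png

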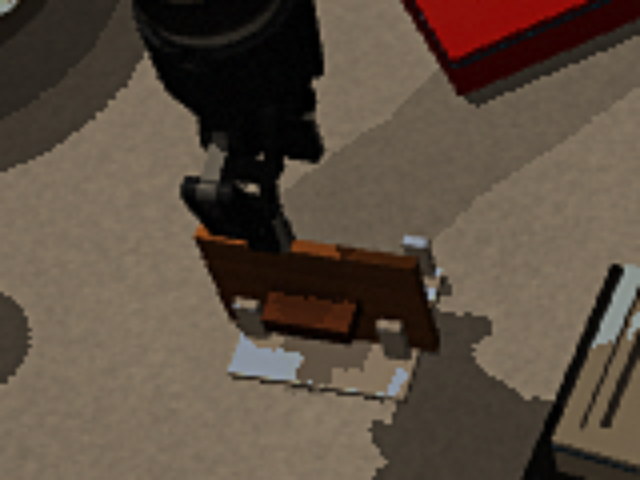

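The gripper is above the lid's top edge (crop (300,245)), fingers either side. I'll descend and grip.

Call:
drive_tool(increments=[[0.6,-0.002,-0.001,0.05,0,0,0],[0.6,-0.004,-0.0015,0.1,0,0,0],[0.6,-0.004,-0.0015,0.14,0,0,0],[0.6,-0.004,-0.0015,0.154,0,0,0],[0.6,-0.004,-0.0015,0.154,0,0,0]])

```text
time: 8.55
eef_pos: [0.5457, -0.2466, 0.0642]
orientation: [-3.139, -0.002, 1.624]
force: [-0.0, -0.4, 0.2]
opening: 0.599
grip_force: 0.0
```

Call:
drive_tool(increments=[[0,0,0,0,0,0,0],[0,0,0,0,0,0,0],[0,0,0,0,0,0,0],[0,0,0,0,0,0,0],[0,0,0,0,0,0,0]])

```text
time: 9.05
eef_pos: [0.5471, -0.2484, 0.0675]
orientation: [3.14, 0.002, 1.623]
force: [-1.3, -0.3, 5.6]
opening: 0.077
grip_force: 59.7
```

Call:
drive_tool(increments=[[0,0,0,0,0,0,0],[0,0,0,-0.04,0,0,0],[0,0,0,-0.1,0,0,0],[0,0,0,-0.18,0,0,0],[0,0,0,-0.26,0,0,0]])

```text
time: 9.55
eef_pos: [0.5462, -0.2472, 0.1955]
orientation: [-3.14, -0.002, 1.623]
force: [0.4, -0.4, -2.1]
opening: 0.082
grip_force: 58.5
```

Call:
drive_tool(increments=[[0,0,0,-0.06,0,0,0],[0,0,0,-0.12,0,0,0],[0,0,0,-0.12,0,0,0]])

```text
time: 9.85
eef_pos: [0.5489, -0.2488, 0.2611]
orientation: [3.133, 0.005, 1.623]
force: [0.4, -0.3, -2.2]
opening: 0.08
grip_force: 58.7
```

```bash
python3 - <<'E'
from h import *
print(arm.state()["qpos"].round(3),rel([.5,-.1,.3],[np.pi,0,np.pi/2+.05]))
s=arm.snapshot("scene");cv2.imwrite("pics/d.png",cv2.resize(s["img"][80:280,80:340,::-1],None,fx=3,fy=3))
E
```

```text
[-0.537  0.256  0.392  1.696  0.     0.981] (array([ 0.302 , -0.0814, -0.08  ]), array([0.016, 0.009, 0.005]))
```

View pics/d.png

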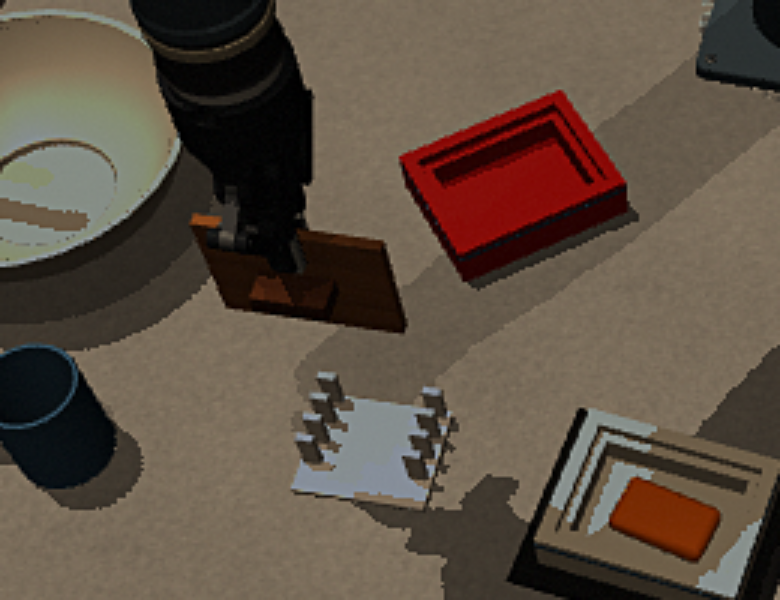

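The lid is held upright, clear of the rack. I'll carry it over the dish at height to the bare spot where the dish stood.

Call:
drive_tool(increments=[[0,0.08,-0.013,0,0,0,0.03],[0,0.17,-0.027,0,0,0,0.07],[0,0.26,-0.04,0,0,0,0.1],[0,0.35,-0.053,0,0,0,0.14],[0,0.434,-0.067,0,0,0,0.17]])

```text
time: 10.4
eef_pos: [0.5004, -0.0308, 0.2527]
orientation: [-3.138, -0.001, 1.533]
force: [0.5, -0.1, -2.4]
opening: 0.082
grip_force: 58.8
```

Call:
drive_tool(increments=[[0,0.08,-0.013,0,0,0,0.03],[0,0.17,-0.027,0,0,0,0.07],[0,0.26,-0.04,0,0,0,0.1],[0,0.35,-0.053,0,0,0,0.14],[0,0.434,-0.067,0,0,0,0.17]])

```text
time: 10.9
eef_pos: [0.475, 0.1871, 0.2528]
orientation: [-3.138, 0.001, 1.445]
force: [0.6, 0.5, -1.4]
opening: 0.085
grip_force: 58.8
```

Call:
drive_tool(increments=[[0,0,0,0,-0.2,0,0],[0,0,0,0,-0.4,0,0],[0,0,0,0,-0.6,0,0],[0,0,0,0,-0.8,0,0],[0,0,0,0,-0.95,0,0]])

```text
time: 11.4
eef_pos: [0.4746, 0.1852, 0.252]
orientation: [2.645, 0.002, 1.446]
force: [0.2, 0.5, -1.1]
opening: 0.081
grip_force: 59.1
```

```bash
cat >> h.py <<'E'
def tilt(center,yaw,th,dist=.0615,lift=0.):
    "TCP pos/rotation so that the far edge lies on counter, lid tilted th, centre above center"
    zt=np.array([np.cos(th)*np.cos(yaw),np.cos(th)*np.sin(yaw),-np.sin(th)]);xt=np.array([-np.sin(yaw),np.cos(yaw),0]);yt=np.cross(zt,xt)
    far=np.array([*center,0.])+np.array([np.cos(yaw),np.sin(yaw),0])*.045+[0,0,.004*np.cos(th)+lift]
    return far-zt*dist,R.from_matrix(np.c_[xt,yt,zt]).as_euler('xyz')
E
python3 - <<'E'
from h import *
st=arm.state();print(st["qpos"].round(3),st["eef_pos"].round(3),st["orientation"].round(3))
p,e=tilt((.517,.189),.23,np.radians(25),lift=.1);print(p,e,rel(p,e))
E
```

```text
[ 0.385 -0.456 -0.383  1.203 -0.236  2.027] [0.475 0.185 0.252] [2.645e+00 2.000e-03 1.446e+00]
[0.50654484 0.18655199 0.12961625] [2.00712864 0.         1.80079633] (array([ 0.0109, -0.0612,  0.2452]), array([-1.206,  0.504, -0.47 ]))
```

Call:
drive_tool(increments=[[0,0,0,0,-0.25,0,0],[0,0,0,0,-0.5,0,0],[0,0,0,0,-0.75,0,0],[0,0,0,0,-0.98,0,0],[0,0,0,0,-0.98,0,0]])

```text
time: 11.9
eef_pos: [0.4699, 0.1834, 0.235]
orientation: [2.152, 0.016, 1.45]
force: [-1.4, 0.0, -6.1]
opening: 0.082
grip_force: 59.3
```

```bash
python3 - <<'E'
from h import *
st=arm.state();print(st["qpos"].round(3),st["eef_pos"].round(3),st["orientation"].round(3))
for l in (.1,.03,0,):
  p,e=tilt((.52,.19),-.125,np.radians(25),lift=l);print(p,rel(p,e))
E
```

```text
[ 0.584 -0.868 -0.898  0.686 -0.58   1.996] [0.47  0.183 0.235] [2.152 0.016 1.45 ]
[0.50934585 0.19133875 0.12961625] (array([ 0.0288, -0.1339,  0.1793]), array([-0.276,  0.009,  0.031]))
[0.50934585 0.19133875 0.05961625] (array([ 0.031 , -0.2509,  0.2561]), array([-0.276,  0.009,  0.031]))
[0.50934585 0.19133875 0.02961625] (array([ 0.032 , -0.3011,  0.2891]), array([-0.276,  0.009,  0.031]))
```

Call:
drive_tool(increments=[[0,0.006,-0.03,0.04,0,0,0],[0,0.012,-0.06,0.08,0,0,0],[0,0.018,-0.09,0.12,-0.1,0,0],[0,0.029,-0.134,0.179,-0.276,0.009,0.03],[0,0.029,-0.134,0.179,-0.276,0.009,0.03]])

```text
time: 12.4
eef_pos: [0.5167, 0.1934, 0.1439]
orientation: [1.996, -0.01, 1.442]
force: [-0.4, 0.5, -3.8]
opening: 0.081
grip_force: 59.4
```

```bash
python3 - <<'E'
from h import *
st=arm.state();print(st["qpos"].round(3),st["eef_pos"].round(3),st["orientation"].round(3))
for l in (.02,0,):
  p,e=tilt((.52,.19),-.125,np.radians(25),lift=l);print(p,e,rel(p,e))
E
```

```text
[ 0.573 -0.685 -1.123  0.094 -0.625  1.914] [0.517 0.193 0.144] [ 1.996 -0.01   1.442]
[0.50934585 0.19133875 0.04961625] [2.00712864 0.         1.44579633] (array([-0.0078, -0.1776,  0.065 ]), array([ 0.022, -0.002, -0.02 ]))
[0.50934585 0.19133875 0.02961625] [2.00712864 0.         1.44579633] (array([-0.0082, -0.214 ,  0.0814]), array([ 0.022, -0.002, -0.02 ]))
```

Call:
drive_tool(increments=[[0,-0.002,-0.02,0.05,0,0,0],[0,-0.004,-0.05,0.09,0,0,0],[0,-0.006,-0.09,0.12,0,0,0],[0,-0.008,-0.12,0.125,0,0,-0.02],[0,-0.008,-0.148,0.128,0.02,0,-0.02]])

```text
time: 12.9
eef_pos: [0.5467, 0.188, 0.0553]
orientation: [2.002, -0.005, 1.445]
force: [-0.6, -0.1, -2.0]
opening: 0.081
grip_force: 59.4
```

Call:
drive_tool(increments=[[0,0,0,0,0,0,0],[0,0,0,0,0,0,0]])

```text
time: 13.1
eef_pos: [0.5471, 0.1889, 0.0585]
orientation: [1.997, -0.007, 1.446]
force: [-0.1, -0.0, -1.5]
opening: 0.084
grip_force: 59.4
```

```bash
python3 - <<'E'
from h import *
st=arm.state();print(st["qpos"].round(3),st["eef_pos"].round(3),st["orientation"].round(3))
for l in (.01,0,):
  p,e=tilt((.555,.19),-.125,np.radians(25),lift=l);print(p,e,rel(p,e))
s=arm.snapshot("scene");cv2.imwrite("pics/e.png",cv2.resize(s["img"][130:370,300:600,::-1],None,fx=2.5,fy=2.5))
E
```

```text
[ 0.511 -0.337 -1.139 -0.289 -0.568  1.873] [0.547 0.189 0.058] [ 1.997 -0.007  1.446]
[0.54434585 0.19133875 0.03961625] [2.00712864 0.         1.44579633] (array([ 0.0039, -0.0369,  0.0101]), array([ 0.02 , -0.006, -0.012]))
[0.54434585 0.19133875 0.02961625] [2.00712864 0.         1.44579633] (array([ 0.0038, -0.0551,  0.0184]), array([ 0.02 , -0.006, -0.012]))
```

View pics/e.png

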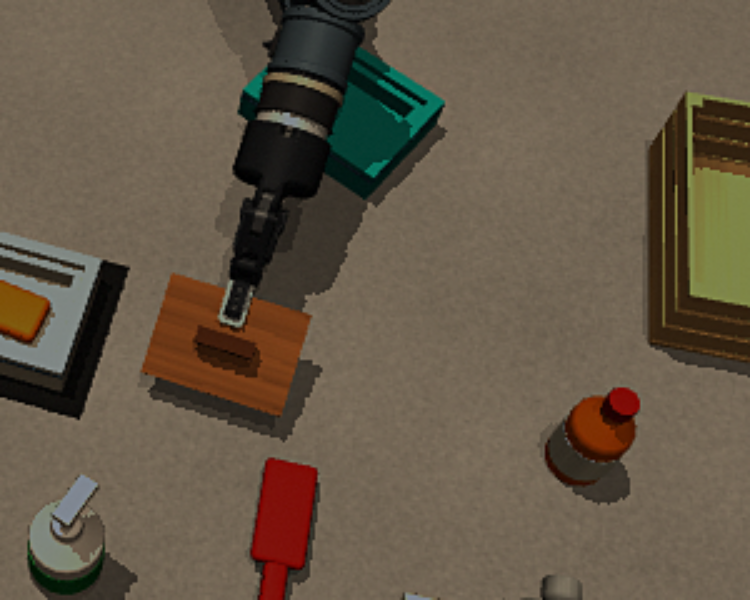

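Lid tilted with its knob up at crop (225,345), hovering over bare counter, clear of the hairbrush. I'll lower its far edge to contact.

Call:
drive_tool(increments=[[0,0.002,-0.018,0.006,0,0,0],[0,0.002,-0.036,0.01,0.02,0,0],[0,0.002,-0.046,0.014,0.02,0,0],[0,0.002,-0.055,0.018,0.02,0,0],[0,0.002,-0.055,0.018,0.02,0,0]])

```text
time: 13.65
eef_pos: [0.544, 0.1903, 0.0301]
orientation: [2.005, -0.007, 1.446]
force: [-1.1, -0.3, 0.7]
opening: 0.083
grip_force: 59.6
```

```bash
python3 - <<'E'
from h import *
st=arm.state();print(st["qpos"].round(3),st["eef_pos"].round(3),st["orientation"].round(3),st["force"])
E
```

```text
[ 0.517 -0.236 -1.141 -0.381 -0.572  1.882] [0.544 0.19  0.03 ] [ 2.005 -0.007  1.446] [-1.0826149  -0.28065553  0.69234754]
```

Call:
drive_tool(increments=[[0.3,0,0,0,0,0,0],[0.3,0,0,0,0,0,0],[0.3,0,0,0,0,0,0]])

```text
time: 13.95
eef_pos: [0.5433, 0.1901, 0.0293]
orientation: [2.007, -0.007, 1.446]
force: [-0.5, 0.9, -0.4]
opening: 0.303
grip_force: 0.3
```

Call:
drive_tool(increments=[[0.3,0,-0.025,-0.095,0,0,0],[0.3,0,-0.025,-0.095,0,0,0],[0.3,0,-0.025,-0.095,0,0,0]])

```text
time: 14.25
eef_pos: [0.4978, 0.1996, 0.0405]
orientation: [2.005, -0.009, 1.446]
force: [-0.5, 0.7, -0.2]
opening: 0.301
grip_force: 0.0
```

```bash
python3 - <<'E'
from h import *
st=arm.state();print(st["qpos"].round(3),st["eef_pos"].round(3),st["orientation"].round(3),st["force"])
s=arm.snapshot("scene");cv2.imwrite("pics/f.png",cv2.resize(s["img"][190:330,320:480,::-1],None,fx=4,fy=4))
E
```

```text
[ 0.618 -0.402 -1.209 -0.247 -0.657  1.946] [0.498 0.2   0.041] [ 2.005 -0.009  1.446] [-0.51993851  0.72557851 -0.18577857]
```

View pics/f.png

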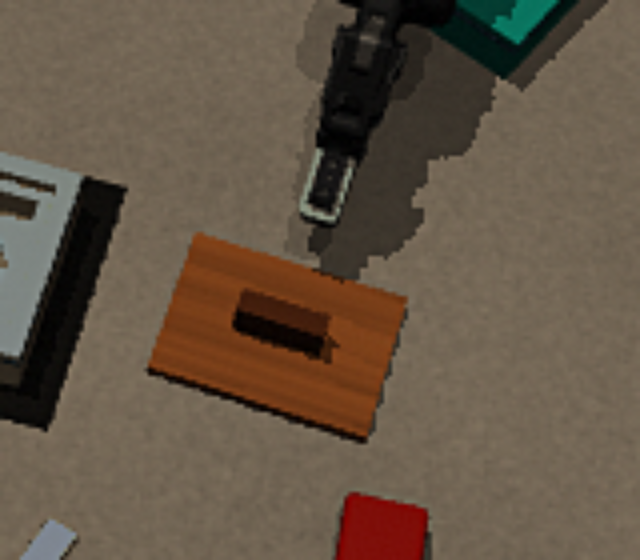

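The lid lies flat with its knob up at crop (280,335), clear of the fingers. I'll raise the tool and turn it back to pointing down.

Call:
drive_tool(increments=[[0.3,0,0.04,-0.02,0.15,0,0],[0.3,0,0.1,-0.05,0.35,0,0],[0.3,0,0.16,-0.075,0.55,0,0],[0.3,0,0.22,-0.1,0.75,0,0],[0.3,0,0.28,-0.13,0.95,0,0]])

```text
time: 14.8
eef_pos: [0.4978, 0.1967, 0.1783]
orientation: [2.471, -0.002, 1.445]
force: [2.4, 0.3, -1.1]
opening: 0.3
grip_force: 0.0
```

Call:
drive_tool(increments=[[0.4,0,0,0,0.28,0,0],[0.4,0,0,0,0.55,0,0],[0.4,0,0,0,0.8,0,0],[0.4,0,0,0,0.98,0,0],[0.4,0,0,0,0.98,0,0]])

```text
time: 15.3
eef_pos: [0.5024, 0.1964, 0.1774]
orientation: [2.98, -0.002, 1.441]
force: [0.2, -0.4, -0.6]
opening: 0.401
grip_force: 0.0
```

```bash
python3 - <<'E'
from h import *
st=arm.state();print(st["qpos"].round(3),st["eef_pos"].round(3),st["orientation"].round(3),st["force"])
S={n:arm.snapshot(n) for n in("scene","top")}
V=[]
for n,s in S.items():
    h=hsv(s);m=(h[...,0]<20)&(h[...,1]>130)&(h[...,2]>60)
    b=blob(s,m,proj(s,[.555,.19,.008]));V.append((s,b));print(n,b.sum(),hullmask(s,box(.555,.19,.09,.124,0,.008,-.125)).sum())
    print([(d["uv"],d["confidence"],onz(s,d["uv"],.032)) for d in arm.tip_of(s,"lid_knob")][:2])
for v in (V,V[:1],V[1:]):print("plate",fit(v,lambda x:box(x[0],x[1],.09,.124,.0078,.008,x[2]),[.555,.19,-.125]))
E
```

```text
[ 0.285 -0.079 -0.144  1.357 -0.063  1.981] [0.502 0.196 0.177] [ 2.980e+00 -2.000e-03  1.441e+00] [ 0.1726344  -0.37503774 -0.63516602]
scene 2115.0 2161.254901960784
[([386.8, 268.3], 0.57, array([0.55806035, 0.18354286, 0.032     ]))]
top 1963.0 2169.545098039215
[([236.2, 214.7], 0.63, array([0.55252766, 0.18803341, 0.032     ])), ([440.5, 146.3], 0.3, array([ 0.72149595, -0.26780486,  0.032     ]))]
plate (array([ 0.5543,  0.1899, -0.1277]), np.float64(0.076))
plate (array([ 0.5548,  0.1908, -0.1223]), np.float64(0.028))
plate (array([ 0.5536,  0.1874, -0.134 ]), np.float64(0.104))
```

```bash
python3 - <<'E'
from h import *
print(rel([.5546,.1905,.07],[np.pi,0,1.447]))
E
```

```text
(array([-0.0011,  0.0758,  0.2334]), array([ 0.314, -0.006, -0.003]))
```

Call:
drive_tool(increments=[[0.5,0,0.04,0.05,0.15,0,0],[0.5,0,0.076,0.1,0.314,-0.006,0],[0.5,0,0.076,0.16,0.314,-0.006,0],[0.5,0,0.076,0.2,0.314,-0.006,0],[0.5,0,0.076,0.2,0.314,-0.006,0]])

```text
time: 16.0
eef_pos: [0.5495, 0.1912, 0.0835]
orientation: [-3.136, 0.002, 1.446]
force: [-1.4, 1.1, 0.2]
opening: 0.496
grip_force: 0.0
```

```bash
python3 - <<'E'
from h import *
print(arm.state()["eef_pos"],rel([.5546,.1905,.011],[np.pi,0,1.447]))
E
```

```text
[0.54946503 0.19121807 0.08345434] (array([1.000e-04, 1.120e-02, 1.448e-01]), array([-0.011,  0.004, -0.002]))
```

Call:
drive_tool(increments=[[0.5,0,0.003,0.03,0,0,0],[0.5,0,0.005,0.06,0,0,0],[0.5,0,0.007,0.09,0,0,0],[0.5,0,0.007,0.09,0,0,0],[0.5,0,0.007,0.09,0,0,0]])

```text
time: 16.5
eef_pos: [0.556, 0.1913, 0.0425]
orientation: [3.141, -0.001, 1.446]
force: [-0.8, 0.4, 0.9]
opening: 0.503
grip_force: 0.0
```

```bash
python3 - <<'E'
from h import *
print(arm.state()["eef_pos"],rel([.5546,.1905,.011],[np.pi,0,1.447]))
E
```

```text
[0.55596346 0.19125688 0.04247103] (array([-0.0019, -0.0025,  0.0629]), array([ 0.   , -0.001, -0.003]))
```

Call:
drive_tool(increments=[[0.5,-0.001,-0.002,0.03,0,0,0],[0.5,-0.001,-0.002,0.055,0,0,0],[0.5,-0.001,-0.002,0.062,0,0,0],[0.5,-0.001,-0.002,0.062,0,0,0],[0.5,-0.001,-0.002,0.062,0,0,0]])

```text
time: 17.0
eef_pos: [0.5555, 0.1909, 0.0117]
orientation: [3.141, -0.001, 1.445]
force: [-0.2, 0.5, -0.3]
opening: 0.502
grip_force: 0.0
```

Call:
drive_tool(increments=[[0,0,0,0,0,0,0],[0,0,0,0,0,0,0],[0,0,0,0,0,0,0],[0,0,0,0,0,0,0],[0,0,0,0,0,0,0]])

```text
time: 17.5
eef_pos: [0.5562, 0.1912, 0.0128]
orientation: [3.139, -0.002, 1.446]
force: [-0.4, -1.2, 3.3]
opening: 0.148
grip_force: 62.0
```

```bash
python3 - <<'E'
from h import *
st=arm.state();print(st["eef_pos"],st["orientation"],st["force"],st["opening"],st["qpos"].round(3))
E
```

```text
[0.55618431 0.19116389 0.01276395] [ 3.13903636e+00 -1.53616172e-03  1.44550587e+00] [-0.40985775 -1.24969332  3.27553785] 0.1477375913133811 [ 2.170e-01  2.700e-01 -9.100e-02  1.207e+00  1.000e-03  1.913e+00]
```

Call:
drive_tool(increments=[[0,0,0,-0.02,0,0,0],[0,0,0,-0.06,0,0,0],[0,0,0,-0.12,0,0,0],[0,0,0,-0.18,0,0,0],[0,0,0,-0.18,0,0,0]])

```text
time: 18.0
eef_pos: [0.5588, 0.1916, 0.1075]
orientation: [3.132, -0.004, 1.445]
force: [1.2, 1.1, -1.4]
opening: 0.146
grip_force: 61.4
```

Call:
drive_tool(increments=[[0,0,0,0,0,0,0],[0,0,0,0,0,0,0],[0,0,0,0,0,0,0],[0,0,0,0,0,0,0]])

```text
time: 18.4
eef_pos: [0.5542, 0.1906, 0.1]
orientation: [-3.14, 0.0, 1.445]
force: [-0.3, 0.9, -1.5]
opening: 0.146
grip_force: 61.4
```

```bash
python3 - <<'E'
from h import *
st=arm.state();p=st["eef_pos"];print(p,st["orientation"],st["force"],st["opening"])
S={n:arm.snapshot(n) for n in("scene","top")}
# dish: mask = plate of bright+soap etc.; use hull and mat
u={n:proj(S[n],[.55,-.015,.038]) for n in S}
for r in fitdish(S,u,[.55,-.012,-.077]):print("dish",r)
V=[(s,blob(s,mats(s),proj(s,[.475,-.03,0]))) for s in S.values()]
zt=p[2]-.0128+.008
V=[]
for n,s in S.items():
    h=hsv(s);m=(h[...,0]<20)&(h[...,1]>130)&(h[...,2]>60)
    b=blob(s,m,proj(s,[*p[:2],zt]));V.append((s,b));print(n,b.sum(),hullmask(s,box(p[0],p[1],.09,.124,zt-.0002,zt,-.125)).sum())
for v in (V,V[:1],V[1:]):print("plate",fit(v,lambda x:box(x[0],x[1],.09,.124,zt-.0002,zt,x[2]),[p[0],p[1],-.125]))
a=S["top"]["img"][150:290,200:420,::-1];cv2.imwrite("pics/g.png",cv2.resize(a,None,fx=3.5,fy=3.5))
E
```

```text
[0.55423432 0.19062935 0.0999982 ] [-3.13954276e+00  2.64138683e-04  1.44546693e+00] [-0.30870978  0.87156501 -1.46092517] 0.1456767316896427
dish (array([ 0.5502, -0.0139, -0.0914]), np.float64(0.04))
dish (array([ 0.5504, -0.0142, -0.0797]), np.float64(0.022))
dish (array([ 0.549 , -0.0155, -0.0832]), np.float64(0.053))
scene 2361.0 2307.0039215686274
top 1382.0 2510.235294117647
plate (array([ 0.5555,  0.1893, -0.1226]), np.float64(0.445))
plate (array([ 0.5561,  0.1905, -0.1256]), np.float64(0.025))
plate (array([ 0.5544,  0.186 , -0.1116]), np.float64(0.841))
```

View pics/g.png

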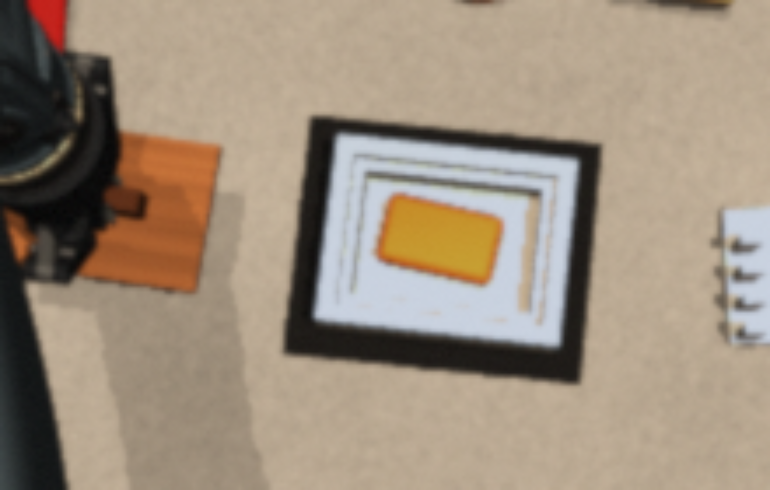

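The dish sits squarely on the mat (crop (445,240)), and the lid hangs level by its knob at left. Moving it above the dish.

```bash
python3 - <<'E'
from h import *
print(rel([.550,-.0142,.10],[np.pi,0,np.pi/2-.08]))
E
```

```text
(array([-0.4079,  0.0418,  0.0014]), array([-0.001, -0.   , -0.087]))
```

Call:
drive_tool(increments=[[0,-0.07,0.007,0,0,0,0],[0,-0.16,0.016,0,0,0,-0.03],[0,-0.25,0.025,0,0,0,-0.06],[0,-0.34,0.034,0,0,0,-0.087],[0,-0.408,0.042,0,0,0,-0.087]])

```text
time: 19.0
eef_pos: [0.5503, -0.0166, 0.1015]
orientation: [3.141, -0.0, 1.49]
force: [0.4, -0.4, -1.3]
opening: 0.144
grip_force: 61.3
```

Call:
drive_tool(increments=[[0,0,0,0.02,0,0,0],[0,0,0,0.04,0,0,0],[0,0,0,0.06,0,0,0],[0,0,0,0.07,0,0,0],[0,0,0,0.07,0,0,0]])

```text
time: 19.5
eef_pos: [0.5495, -0.0128, 0.0649]
orientation: [-3.139, -0.001, 1.493]
force: [0.2, -0.3, -2.5]
opening: 0.15
grip_force: 61.3
```

Call:
drive_tool(increments=[[0,0,0,0,0,0,0],[0,0,0,0,0,0,0],[0,0,0,0,0,0,0],[0,0,0,0,0,0,0]])

```text
time: 19.9
eef_pos: [0.5512, -0.0141, 0.0673]
orientation: [3.139, -0.001, 1.491]
force: [-0.9, -0.0, -0.6]
opening: 0.144
grip_force: 61.3
```

```bash
cat > lidm.py <<'E'
from h import *
def lidm(s,off=.0128):
    st=arm.state();p=st["eef_pos"];zt=p[2]-off+.008
    h=hsv(s);m=(h[...,0]<20)&(h[...,1]>130)&(h[...,2]>60)
    b=blob(s,m,proj(s,[*p[:2],zt]))
    return p.round(4),st["orientation"].round(3),b.sum(),hullmask(s,box(p[0],p[1],.09,.124,zt-.0002,zt,-.08)).sum(),fit([(s,b)],lambda x:box(x[0],x[1],.09,.124,zt-.0002,zt,x[2]),[p[0],p[1],-.08])
E
python3 - <<'E'
from lidm import *
for i in range(2): print(lidm(arm.snapshot("scene")))
E
```

```text
(array([ 0.5511, -0.0141,  0.0672]), array([ 3.140e+00, -1.000e-03,  1.491e+00]), np.float64(2100.0), np.float64(2063.3803921568624), (array([ 0.5529, -0.0147, -0.0777]), np.float64(0.025)))
(array([ 0.551 , -0.0142,  0.0671]), array([ 3.140e+00, -1.000e-03,  1.491e+00]), np.float64(2104.0), np.float64(2065.133333333333), (array([ 0.5529, -0.0146, -0.0798]), np.float64(0.025)))
```

```bash
python3 - <<'E'
from h import *
s=arm.snapshot("scene");st=arm.state();p=st["eef_pos"];zt=p[2]-.0128+.008;h=hsv(s)
for v in (60,75,90):
    m=(h[...,0]<20)&(h[...,1]>130)&(h[...,2]>v);b=blob(s,m,proj(s,[*p[:2],zt]))
    print(v,b.sum(),fit([(s,b)],lambda x:box(x[0],x[1],x[3],.124,zt-.0002,zt,x[2]),[p[0],p[1],-.08,.09],(.01,.01,.1,.005)))
b=blob(s,m,proj(s,[*p[:2],zt]))
c=proj(s,[p[0]+.045,p[1],zt]).astype(int);print(c,h[c[1]-6:c[1]+12,c[0],2],h[c[1]-6:c[1]+12,c[0]+12,2])
E
```

```text
60 2093.0 (array([ 0.5526, -0.0147, -0.076 ,  0.0909]), np.float64(0.024))
75 789.0 (array([ 0.5587, -0.0473, -0.9982,  0.0385]), np.float64(0.516))
90 783.0 (array([ 0.5641, -0.0452, -0.9733,  0.0407]), np.float64(0.536))
[293 259] [109 112 111 102 104 112 123  14  29  89  83  80  79  67 157 152 160  68] [ 70  73  68  68  70  73  64  59  65  69  34  18  69  85  80  84 114 111]
```

Call:
drive_tool(increments=[[0,0.001,-0.0044,0,0,0,0],[0,0.001,-0.0044,0,0,0,0],[0,0.001,-0.0044,0.01,0,0,0],[0,0.001,-0.0044,0.02,0,0,0],[0,0.001,-0.0044,0.025,0,0,0]])

```text
time: 20.55
eef_pos: [0.548, -0.0133, 0.0531]
orientation: [-3.141, -0.001, 1.491]
force: [0.0, 0.0, -1.4]
opening: 0.15
grip_force: 61.3
```

```bash
python3 - <<'E'
from lidm import *
s=arm.snapshot("scene");print(lidm(s),arm.state()["force"])
E
```

```text
(array([ 0.5478, -0.0133,  0.0528]), array([-3.141e+00, -1.000e-03,  1.491e+00]), np.float64(2072.0), np.float64(2026.705882352941), (array([ 0.5494, -0.014 , -0.0806]), np.float64(0.026))) [-0.28524665 -0.43755888 -1.57233035]
```

Call:
drive_tool(increments=[[0,0,0.001,0,0,0,0],[0,0,0.001,0.004,0,0,0],[0,0,0.001,0.008,0,0,0],[0,0,0.001,0.012,0,0,0],[0,0,0.001,0.012,0,0,0]])

```text
time: 21.1
eef_pos: [0.5489, -0.0134, 0.0478]
orientation: [3.141, -0.001, 1.491]
force: [0.3, -0.9, -1.5]
opening: 0.151
grip_force: 61.3
```

```bash
python3 - <<'E'
from lidm import *
s=arm.snapshot("scene");print(lidm(s),arm.state()["force"],arm.state()["moment"])
E
```

```text
(array([ 0.549 , -0.0134,  0.048 ]), array([ 3.141e+00, -1.000e-03,  1.491e+00]), np.float64(2056.0), np.float64(2018.258823529412), (array([ 0.5506, -0.014 , -0.0803]), np.float64(0.028))) [-0.36085281  1.02877563 -0.96358984] [-0.02745606 -0.028702    0.0009041 ]
```

Call:
drive_tool(increments=[[0,0,0,0.003,0,0,0],[0,0,0,0.006,0,0,0],[0,0,0,0.009,0,0,0],[0,0,0,0.011,0,0,0],[0,0,0,0.011,0,0,0]])

```text
time: 21.65
eef_pos: [0.5491, -0.0134, 0.0428]
orientation: [3.14, -0.001, 1.491]
force: [0.2, -0.0, -0.1]
opening: 0.147
grip_force: 61.5
```

Call:
drive_tool(increments=[[0,0,0,0.002,0,0,0],[0,0,0,0.004,0,0,0],[0,0,0,0.004,0,0,0]])

```text
time: 21.95
eef_pos: [0.5492, -0.0135, 0.0428]
orientation: [3.14, -0.001, 1.491]
force: [-4.3, 0.9, 7.8]
opening: 0.151
grip_force: 62.6
```

Contact is at the expected seated height, already pressing about 8 N. I'll press slightly more, hold, then release.

Call:
drive_tool(increments=[[0,0,0,0.003,0,0,0],[0,0,0,0.003,0,0,0],[0,0,0,0.003,0,0,0],[0,0,0,0.003,0,0,0]])

```text
time: 22.35
eef_pos: [0.5492, -0.0135, 0.0427]
orientation: [3.139, -0.001, 1.491]
force: [-7.1, 0.2, 13.6]
opening: 0.147
grip_force: 63.5
```

Call:
drive_tool(increments=[[0,0,0,-0.005,0,0,0],[0,0,0,-0.005,0,0,0],[0.4,0,0,-0.005,0,0,0],[0.4,0,0,-0.005,0,0,0],[0.4,0,0,-0.005,0,0,0]])

```text
time: 22.85
eef_pos: [0.549, -0.0134, 0.0412]
orientation: [3.141, -0.001, 1.491]
force: [-0.3, -0.3, -0.1]
opening: 0.398
grip_force: 0.0
```

Call:
drive_tool(increments=[[0.45,0,0,-0.03,0,0,0],[0.45,0,0,-0.08,0,0,0],[0.45,0,0,-0.16,0,0,0],[0.45,0.1,0,-0.24,0,0,0],[0.45,0.2,0,-0.26,0,0,0]])

```text
time: 23.35
eef_pos: [0.5584, 0.0723, 0.1732]
orientation: [3.132, -0.001, 1.487]
force: [0.7, 0.1, -0.1]
opening: 0.452
grip_force: 0.0
```

Call:
drive_tool(increments=[[0.45,0.1,0,0,0,0,0],[0.45,0.2,-0.05,0,0,0,0],[0.45,0.2,-0.05,0,0,0,0]])

```text
time: 23.65
eef_pos: [0.5374, 0.1797, 0.1692]
orientation: [3.14, -0.003, 1.498]
force: [-0.8, -0.3, 0.6]
opening: 0.448
grip_force: 0.0
```

```bash
python3 - <<'E'
from h import *
s=arm.snapshot("scene");h=hsv(s)
m=(h[...,0]<20)&(h[...,1]>130)&(h[...,2]>60);b=blob(s,m,proj(s,[.55,-.014,.038]))
print(b.sum(),fit([(s,b)],lambda x:box(x[0],x[1],.09,.124,.0378,.038,x[2]),[.55,-.014,-.08]))
b=blob(s,dishm(s),proj(s,[.55,-.014,.038]));print(fit([(s,b)],lambda x:box(x[0],x[1],.12,.154,.038,.0382,x[2]),[.55,-.014,-.08]))
cv2.imwrite("pics/h.png",cv2.resize(s["img"][190:310,220:380,::-1],None,fx=4,fy=4))
E
```

```text
2088.0 (array([ 0.5514, -0.0139, -0.0851]), np.float64(0.037))
(array([ 0.55  , -0.0141, -0.0953]), np.float64(0.021))
```

View pics/h.png

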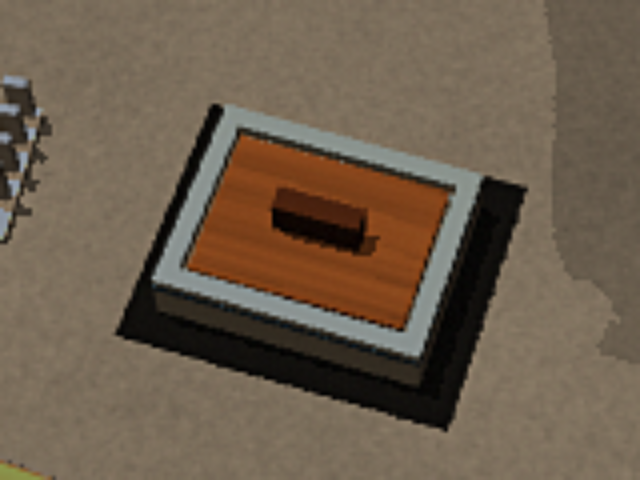

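The lid sits flush in the rim (crop (320,230)), knob up, with the dish square on the mat and the robot clear. Handing in.

```bash
python3 -c "
from rig import arm
print(arm.sign_off())"
```

```text
the job is handed in; nothing more can be done
None
```

The job is handed in at about 24 s (limit 72 s), no verdict returned: the dish is within about 3 mm of the mat's centre and square with it, the lid was laid flat, regripped by its knob, seated flush and pressed to about 14 N, and the toiletries were not touched.

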